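# Empty the deburring barrel into the catch pan

### The arm

A 6-joint arm with a two-finger parallel gripper is mounted at the origin on a cart in front of the work surface, level with it; the furniture and walls round the work are solid. World frame = base frame: x ahead of the robot, y to its left, z up, the work surface at z = 0. Lengths are in m, angles in degrees, forces in N, time in s.
With the tool pointing down it reaches from about 0.25 to 0.775 m from the base axis. Payload 4 kg.
Tool frame: the origin (TCP) lies on the centre line of the jaws, within the pads' length; the fingertips stand 22 mm ahead of it and the grasp point (between the pads) lies 3 mm ahead of it; z points along the fingers, y is the line along which they close (so a half turn about z gives the same grasp; the last joint's range is limited). The gripper opens to 94 mm and grips with 3 to 60 N. Pads are 16 mm wide; open, the fingers measure 119 mm over their backs; the gripper's body (75 mm by 177 mm) begins 78 mm behind the grasp point.
Start: joints at [-72.599, 4.996, 78.535, -0, 96.463, -5.907], TCP at [0.218, -0.505, 0.228] pointing down, gripper open.
Joint ranges: [-177.83, 177.83], [-43.37, 116.18], [15.69, 146.23], [-61.86, 241.86], [9.47, 152.12], [-147.06, 147.06]. Speed limits (degrees/s): [159.86, 159.86, 180, 180, 180, 180].

### API

Orientations are given as [roll, pitch, yaw] about the fixed x, y, z axes, in that order (R = Rz(yaw) Ry(pitch) Rx(roll)).
In Python, from workcell import r, imaging gives the robot as it stands.
- The arm moves only by the tool carry_out, never from a script. Its arguments are lists of equal length, an entry for each row: "rotation": the turn, a rotation vector about the world's x, y, z each as a share of 45 degrees, from -1 to 1, a list of three; "dp": the shift along the world's x, y, z each as a share of 0.5 m, from -1 to 1, a list of three; "fingers": the opening, from 0 (shut) to 1 (fully open). In form: {"rotation": [[wx, wy, wz], ...], "dp": [[tx, ty, tz], ...], "fingers": [fingers, ...]}. A call has 1 to 8 rows; each row shifts and turns the commanded pose from where the row before left it; what a row does not reach is not made up. A row lasts 1/8 s, in which the tool goes at most 62.5 mm and 10.7 degrees, less where a joint would pass 70% of its speed; a pose out of reach is approached as far as the arm can. A call with a number of a shift or a turn outside -1 to 1 is refused whole. A call with a gripper value outside its range is refused whole. The fingers move at their own pace and stop on an object; "grip_force" is the grip in N (left out, the last holds). Time passes only in rows, so rows that do not move let the fingers close. It gives the time, the measured TCP pose, the force, the opening and the grip force at its end, in the units of the state.
- r.get_obs(): the state, without advancing time (a new reading comes with each control period).
- imaging.grab_frame(name): name is "side" or "top"; returns (picture, depth): 480x640x3 uint8, blue, green, red; 480x640 float32, m along the optical axis (not along the pixel's ray), 0 where there is no reading.
- imaging.get_calibration(name): a dict with "fx", "fy", "cx", "cy" (pixels), "R" (3x3) and "t" (3): a world point X has camera coordinates R X + t. Camera axes: x right, y down, z forward; pixel columns grow to the right and rows downward; lengths in m; the calibration is good to about 2 mm. A picture is of the moment at which its call begins. get_calibration takes no time and is no camera call.
- r.hand_in(): hands the job in; it is judged then, once.
The state is a dict: "time": time; "joints": joint angles; "joint_velocities": joint speeds; "joint_torque": joint torques, N m; "position": TCP position; "orientation": TCP orientation; "ft_force": force on the tool from outside, world axes, zero at the start; "wrist_torque": the same for the moment, N m; "gripper_width": finger opening in m; "grip_force": force on a finger pad.
Only numpy, scipy, OpenCV 4.12 (cv2) and the standard library are available. Lean on these libraries where they do the work, as an engineer would, in place of code of your own. Each camera call takes 0.05 s, during which the arm holds its last target. There are 200 camera calls.

### The job

Empty the small hand-cranked tumbling barrel: take off its red-winged cap (press it down firmly, turn it anticlockwise while pressed, then lift) and stand it wing up on the open bench, and slide the steel pan by its handle from the left under the barrel, up to the stop. Then crank the barrel over until its port faces straight down and all three rings have dropped into the pan, and draw the pan out to the left again, clear of the machine, flat on the bench with the rings in it. Leave the small things round the machine where they are.

Things in the scene. Friction and masses are not known exactly. Their poses are not given: they have to be found in the camera images.
- tumbler: Green fixed cradle: two A-shaped stands along x (inner faces at x = -55 and +55 mm; feet to x = +-79, y = +-78 mm) with the barrel between. Origin on the bench under the barrel's middle. x is parallel to the barrel's axis, which is 114 mm up; crank at the -x end (robot side); the pan enters from +y (left) up to a low stop bar at y = -67 mm, top 28 mm up. A height gauge 0.3 m tall stands close by on the right.
- barrel (a joint): Turn of the barrel about the cradle's x axis, rad. 0 = port up (start), +pi or -pi = port straight down; turns either way to +-3.4, takes about 4 to 6 N at the crank and stays where left. Grey hexagonal barrel, 98 mm across flats, 96 mm long; with the cap off nothing on it but the crank reaches beyond 70 mm from the axis.
- port (a point): Centre of the mouth of the barrel's round port, 48 mm clear at its narrowest, 60 mm from the axis; its z axis points out of the port. Turns with the barrel. Port down, the lowest parts (the keepers) hang 46 mm above the bench.
- crank_grip (a point): Point on the axis of the black crank handle, a freely revolving sleeve 16 mm thick, parallel to the cradle's x, 74 mm long (from 51 mm nearer the cradle to 22 mm beyond this point). It lies 131 mm from the cradle's middle towards -x and 45 mm from the barrel's axis on the port's side: straight above the axis at the start, 159 mm above the bench. Moves and turns with the barrel.
- cap: Loose aluminium bayonet cap, 90 g. Up from its origin (centre of underside): spigot 51 mm across, 4 mm high, sits in the port; disc 73 mm across (z 4 to 9 mm) with two lugs 12 mm wide on its x axis, 92 mm over both; red wing along x, 50 long, 12 thick (z 9 to 37 mm). Starts locked on the port, x along the cradle's x, underside 167 mm above the bench.
- cap_wing (a point): Middle of the cap's wing, 27 mm above the cap's origin, axes as the cap; grasp along y (12 mm). A spring holds the lugs up in two keepers: press 4 to 5 mm down (about 11 N; solid at 5.5 mm, 13 N), turn 0.7 to 0.9 rad anticlockwise seen from above while down, let it rise, lift straight up. It cannot turn clockwise. The keepers end 5 mm above the disc's top.
- pan: Loose open steel pan, 90 mm (its x) by 130 mm (its y) outside, 28 mm high, walls and floor 3 mm, with a straight black handle towards its +y; about 0.3 kg. Origin at the centre of its underside. Under the barrel its x and y axes lie along the cradle's; its centre is then under the barrel's middle, within about 2 mm at the stop.
- pan_handle (a point): Grip of the pan's handle: 132 mm from the pan's centre along its y, 20 mm above the bench; the handle there is 15 mm wide (grasp along the pan's x), 16 mm high, and runs from 86 to 160 mm from the pan's centre.
- ring_a: turned steel seat ring, 25 mm outside, 10 mm thick, about 20 g; origin at the centre of its underside. Three of them lie loose inside the barrel at the start.
- ring_b: turned steel seat ring, 25 mm outside, 10 mm thick, about 20 g; origin at the centre of its underside. Three of them lie loose inside the barrel at the start.
- ring_c: turned steel seat ring, 25 mm outside, 10 mm thick, about 20 g; origin at the centre of its underside. Three of them lie loose inside the barrel at the start.
- oil_dropper: brown dropper bottle, 33 mm across, 102 mm high, standing behind the machine to the right; to be left alone. Origin: centre of its underside.
- loupe: black loupe, 39 mm across, 34 mm high, standing behind the machine to the left; to be left alone. Origin: centre of its underside.
- gauge_block: steel gauge block, 35x30x9 mm, lying in front of the machine; to be left alone. Origin: centre of its underside.
Not all that is in view belongs to the job. What is shaped like the cap but green or yellow is not meant.

How it is judged (in metres and radians):
On the way, in this order (a step that is already met when the one before it is completed fails the run):
1. the cap stands on the bench clear of machine and pan, and the pan is under the barrel (height (world z) of cap below 0.008 m and angle between cap's own z axis and vertical below 0.15 rad and horizontal distance between cap and tumbler above 0.1 m and horizontal distance between cap and pan above 0.06 m and linear speed of cap below 0.03 m/s and height (world z) of pan below 0.006 m and angle between pan's own z axis and vertical below 0.08 rad and horizontal distance between pan and tumbler below 0.02 m and angle between the y axis of pan and the y axis of tumbler, either way round below 0.15 rad), for 0.2 s.
2. the port faces straight down and all three rings are in the pan under the barrel (angle between port's own z axis and vertical above 2.89 rad and horizontal distance between pan and tumbler below 0.03 m and x of ring_a in the frame of pan between -0.044 and 0.044 m and y of ring_a in the frame of pan between -0.064 and 0.064 m and z of ring_a in the frame of pan between -0.002 and 0.032 m and x of ring_b in the frame of pan between -0.044 and 0.044 m and y of ring_b in the frame of pan between -0.064 and 0.064 m and z of ring_b in the frame of pan between -0.002 and 0.032 m and x of ring_c in the frame of pan between -0.044 and 0.044 m and y of ring_c in the frame of pan between -0.064 and 0.064 m and z of ring_c in the frame of pan between -0.002 and 0.032 m), for 0.2 s.
At the end, for the whole second after the job is handed in: Pan flat on the bench (within 6 mm, 0.08 rad), centre over 145 mm from the cradle's middle, all three rings at rest in it; cap wing up on the bench (within 8 mm, 0.15 rad), over 100 mm from the cradle's middle and 60 mm from the pan's. The barrel may stay at any angle (height (world z) of cap below 0.008 m and angle between cap's own z axis and vertical below 0.15 rad and horizontal distance between cap and tumbler above 0.1 m and horizontal distance between cap and pan above 0.06 m and linear speed of each of cap, ring_a, ring_b, ring_c below 0.03 m/s and height (world z) of pan below 0.006 m and angle between pan's own z axis and vertical below 0.08 rad and horizontal distance between pan and tumbler above 0.145 m and x of ring_a in the frame of pan between -0.044 and 0.044 m and y of ring_a in the frame of pan between -0.064 and 0.064 m and z of ring_a in the frame of pan between -0.002 and 0.032 m and x of ring_b in the frame of pan between -0.044 and 0.044 m and y of ring_b in the frame of pan between -0.064 and 0.064 m and z of ring_b in the frame of pan between -0.002 and 0.032 m and x of ring_c in the frame of pan between -0.044 and 0.044 m and y of ring_c in the frame of pan between -0.064 and 0.064 m and z of ring_c in the frame of pan between -0.002 and 0.032 m and linear speed of pan below 0.02 m/s); the robot touches nothing.
It fails at once if the oil dropper, the loupe or the gauge block was pushed more than 25 mm (distance of any of oil_dropper, loupe, gauge_block from where it was at the start of the episode above 0.025 m).
It also fails if it takes over 72 s, if anything falls off the work surface, if the arm or the gripper's body presses on something with over 40 N, if the wrist force passes 120 N, or if a joint passes its speed limit or range.

## Working session

There is one attempt and no reset: what is moved stays moved. The work goes in short steps, Python scripts to look and compute and a tool call to move; the robot and the scene stay as the last step left them, time stands still between calls to the robot, and variables do not carry over. Pictures are saved under pics/ and viewed, at most 10 in all, crops included, and the job is handed in when it is done.

Besides the shell and the picture viewer there is one more tool, called after ">>>" as name(argument=value, ...) on one line, values as JSON. carry_out: Moves the arm, as the interface text tells. Its arguments: {"type":"object","properties":{"rotation":{"type":"array"},"dp":{"type":"array"},"fingers":{"type":"array"},"grip_force":{"type":"number"}},"required":["rotation","dp","fingers"]}

```bash
mkdir -p pics
python3 - <<'E'
from workcell import r, imaging
import cv2,numpy as np
for n in("side","top"):
    p,d=imaging.grab_frame(n); cv2.imwrite(f"pics/{n}0.png",p); np.savez(f"{n}0.npz",p=p,d=d)
    c=imaging.get_calibration(n); print(n,{k:np.round(v,4).tolist() for k,v in c.items()})
o=r.get_obs(); print({k:np.round(v,3).tolist() for k,v in o.items()})
E
```

```text
side {'fx': 579.5826, 'fy': 579.5826, 'cx': 314.9914, 'cy': 231.7981, 'R': [[0.9989, 0.0417, 0.0222], [0.0436, -0.6336, -0.7724], [-0.0181, 0.7725, -0.6347]], 't': [-0.5644, 0.1129, 1.4973]}
top {'fx': 563.8133, 'fy': 563.8133, 'cx': 323.3926, 'cy': 241.2061, 'R': [[-0.0129, -0.9999, -0.0091], [-0.9861, 0.0142, -0.1658], [0.1659, 0.0068, -0.9861]], 't': [0.0924, 0.5749, 1.2962]}
{'time': 0.1, 'joints': [-72.597, 5.035, 78.615, -0.001, 96.463, -5.906], 'joint_velocities': [-0.088, -0.062, -0.05, 0.006, 0.114, -0.002], 'joint_torque': [0.002, -34.125, -30.33, 0.072, 0.03, -0.0], 'position': [0.217, -0.505, 0.226], 'orientation': [-179.889, -0.01, 23.309], 'ft_force': [-0.087, -0.267, 0.964], 'wrist_torque': [0.048, 0.005, 0.011], 'grip_force': 0.0, 'gripper_width': 0.094}
```

```bash
sleep 1; ls . pics
```

```text
.:
pics
side0.npz
top0.npz

pics:
side0.png
top0.png
```

View pics/top0.png

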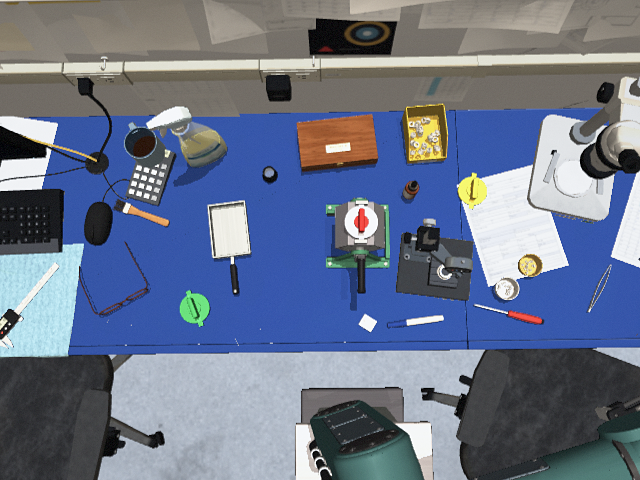

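View pics/side0.png

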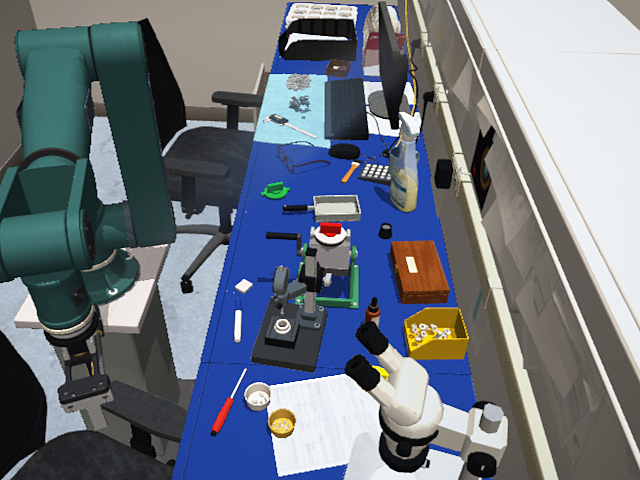

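The top view shows the red wing at (361,220), the crank at (361,275), the pan at (228,228) with its handle at (235,278) pointing to the robot. The gauge block is at (368,323), the height gauge at (435,265), the loupe at (269,174) and the dropper at (410,188). The side view confirms this layout.

```bash
cat > h.py <<'E'
import cv2,numpy as np
from workcell import r,imaging
def load(n): f=np.load(n); return f['p'],f['d']
def ray(n,uv,z):
    c=imaging.get_calibration(n);R=np.array(c['R']);t=np.array(c['t'])
    uv=np.atleast_2d(np.array(uv,float))
    d=np.c_[(uv[:,0]-c['cx'])/c['fx'],(uv[:,1]-c['cy'])/c['fy'],np.ones(len(uv))]@R
    o=-R.T@t
    return o+d*((z-o[2])/d[:,2])[:,None]
def cloud(n,d):
    c=imaging.get_calibration(n);R=np.array(c['R']);t=np.array(c['t'])
    v,u=np.mgrid[:480,:640]
    P=np.stack([(u-c['cx'])/c['fx']*d,(v-c['cy'])/c['fy']*d,d],-1)-t
    return P@R
def pca(P):
    m=P.mean(0); w,V=np.linalg.eigh(np.cov((P-m)[:,:2].T)); a=V[:,1]
    return np.round(m,4),round(float(np.degrees(np.arctan2(a[1],a[0]))),2),np.round(np.ptp((P-m)[:,:2]@V,axis=0),4)
E
python3 - <<'E'
from h import *
for n in("top","side"):
    p,d=load(n+"0.npz");W=cloud(n,d);h=cv2.cvtColor(p,cv2.COLOR_BGR2HSV);b=p.astype(int)
    v,u=np.mgrid[:480,:640]
    X,Y,Z=W[...,0],W[...,1],W[...,2]
    ok=d>0
    near=ok&(abs(X-.55)<.35)&(abs(Y)<.45)
    red=near&((h[...,0]<8)|(h[...,0]>172))&(h[...,1]>150)&(h[...,2]>80)&(Z>.15)
    print(n,"wing",red.sum(),pca(W[red&(Z>.198)]),np.median(Z[red]))
    black=near&(b.max(2)<70)
    cr=black&(Z>.135)&(Z<.18)&(abs(Y-0.0)<.05) 
    x0=np.median(X[red]);y0=np.median(Y[red])
    cr=black&(Z>.15)&(Z<.18)&(abs(Y-y0)<.04)&(X<x0-.06)&(X>x0-.17)
    print("crank",cr.sum(),pca(W[cr]),np.percentile(W[cr],[2,98],axis=0).round(3).tolist())
    ph=black&(Z>.012)&(Z<.036)&(abs(Y-(y0+.29))<.06)&(X<x0+.0)
    print("panhandle",ph.sum(),pca(W[ph]),np.percentile(W[ph],[2,98],axis=0).round(3).tolist())
    rim=near&(Z>.002)&(Z<.04)&(b.min(2)>90)&(abs(Y-(y0+.3))<.12)&(abs(X-x0)<.12)
    m=cv2.morphologyEx(rim.astype(np.uint8),cv2.MORPH_OPEN,np.ones((2,2)))
    cs,_=cv2.findContours(m,cv2.RETR_EXTERNAL,cv2.CHAIN_APPROX_NONE)
    c=max(cs,key=cv2.contourArea); P=ray(n,c[:,0],.028)
    print("pan",cv2.minAreaRect(P[:,:2].astype(np.float32)*1000))
    gr=near&(h[...,0]>45)&(h[...,0]<90)&(h[...,1]>100)&(Z<.03)&(abs(Y-y0)<.12)&(abs(X-x0)<.12)
    print("feet",gr.sum(),np.percentile(W[gr],[0.5,99.5],axis=0).round(3).tolist(),cv2.minAreaRect(W[gr][:,:2].astype(np.float32)*1000))
    for nm,q in(("loupe",(269,174)),("dropper",(410,188)),("block",(368,323)),("hgauge",(435,265)),("hgaugetop",(428,228))):
        if n=="top": print(nm,W[q[1],q[0]].round(3))
    if n=="top":
        g=near&(Y<y0-.07)&(Y>y0-.35)&(Z>.01)&(X<x0+.0)&(X>x0-.2); print("hg",np.percentile(W[g],[1,99],axis=0).round(3).tolist())
        g=g&(Z>.12); print("hg tall",np.percentile(W[g],[1,99],axis=0).round(3).tolist())
E
```

```text
top wing 192 (array([0.5949, 0.0026, 0.2036]), 179.43, array([0.0111, 0.0471])) 0.20159595600961905
crank 253 (array([0.4819, 0.0041, 0.1643]), 179.5, array([0.0185, 0.0784])) [[0.445, -0.004, 0.158], [0.518, 0.011, 0.17]]
panhandle 189 (array([0.4979, 0.3028, 0.0251]), -161.49, array([0.0752, 0.1314])) [[0.457, 0.291, 0.015], [0.559, 0.352, 0.032]]
pan ((587.678955078125, 271.2220153808594), (74.06067657470703, 21.778778076171875), 0.6364266872406006)
feet 643 [[0.517, -0.076, 0.001], [0.674, 0.079, 0.03]] ((595.628662109375, 1.1369705200195312), (154.283447265625, 157.11965942382812), 89.22753143310547)
loupe [0.749 0.217 0.031]
dropper [ 0.697 -0.123  0.074]
block [ 0.383 -0.02   0.008]
hgauge [ 0.514 -0.177  0.058]
hgaugetop [ 0.579 -0.141  0.184]
hg [[0.434, -0.325, 0.013], [0.591, -0.07, 0.243]]
hg tall [[0.479, -0.219, 0.146], [0.593, -0.093, 0.245]]
side wing 248 (array([ 0.5956, -0.    ,  0.2021]), 178.24, array([0.0193, 0.0451])) 0.19243504939325348
crank 209 (array([ 0.4841, -0.0005,  0.1612]), 179.45, array([0.0168, 0.0816])) [[0.446, -0.007, 0.151], [0.525, 0.007, 0.168]]
panhandle 124 (array([0.4936, 0.2973, 0.0221]), -173.49, array([0.0523, 0.0916])) [[0.458, 0.289, 0.014], [0.526, 0.308, 0.031]]
pan ((623.4269409179688, 254.187744140625), (128.92315673828125, 37.321903228759766), 4.045443058013916)
feet 626 [[0.518, -0.081, -0.004], [0.677, 0.08, 0.029]] ((597.0783081054688, 1.7332687377929688), (193.01339721679688, 158.03482055664062), 89.50984191894531)
```

Run:
```python
from h import *
p,d=load("top0.npz");W=cloud("top",d);b=p.astype(int);h=cv2.cvtColor(p,cv2.COLOR_BGR2HSV)
X,Y,Z=W[...,0],W[...,1],W[...,2]
nb=~((h[...,0]>105)&(h[...,0]<130)&(h[...,1]>120))
v,u=np.mgrid[:480,:640]
m=(nb&(u>195)&(u<262)&(v>190)&(v<300)&(d>0)).astype(np.uint8)
pan=m*(b.min(2)>75).astype(np.uint8); pan=cv2.morphologyEx(pan,cv2.MORPH_CLOSE,np.ones((5,5)))
cs,_=cv2.findContours(pan,cv2.RETR_EXTERNAL,cv2.CHAIN_APPROX_NONE);c=max(cs,key=cv2.contourArea)
print("rect px",cv2.minAreaRect(c)); print("pan",cv2.minAreaRect(ray("top",c[:,0],.028)[:,:2].astype(np.float32)*1000))
hd=(m>0)&(b.max(2)<75)&(v>255); P=ray("top",np.c_[u[hd],v[hd]],.027); print("handle",hd.sum(),pca(P),P.min(0).round(3),P.max(0).round(3))
q=(Y<-.06)&(Y>-.35)&(X<.65)&(X>.4)&(d>0)
for lo in np.arange(.04,.36,.03):
    s=q&(Z>lo)&(Z<lo+.03)
    if s.sum()>3: print(round(lo,2),s.sum(),W[s].min(0).round(3),W[s].max(0).round(3))
p,d=load("side0.npz");W=cloud("side",d);X,Y,Z=W[...,0],W[...,1],W[...,2]
q=(Y<-.06)&(Y>-.35)&(X<.65)&(X>.4)&(d>0)
for lo in np.arange(.04,.36,.03):
    s=q&(Z>lo)&(Z<lo+.03)
    if s.sum()>3: print("side",round(lo,2),s.sum(),np.percentile(W[s],2,axis=0).round(3),np.percentile(W[s],98,axis=0).round(3))
pt,_=load("top0.npz"); ps=p
cv2.imwrite("pics/z1.png",np.hstack([cv2.resize(pt[190:310,310:480],None,fx=2.3,fy=3.3),cv2.resize(ps[200:380,220:400],(390,396))]))
```

```text
rect px ((228.6615447998047, 232.7923126220703), (62.761573791503906, 40.0632209777832), 82.87498474121094)
pan ((604.3623657226562, 314.105712890625), (155.6183319091797, 96.52155303955078), 6.796401500701904)
handle 167 (array([0.4963, 0.3021, 0.027 ]), -166.12, array([0.0479, 0.0957])) [0.457 0.29  0.027] [0.547 0.347 0.027]
0.04 844 [ 0.46  -0.227  0.04 ] [ 0.587 -0.106  0.07 ]
0.07 37 [ 0.484 -0.21   0.07 ] [ 0.51  -0.182  0.079]
0.13 100 [ 0.473 -0.206  0.144] [ 0.591 -0.092  0.16 ]
0.16 780 [ 0.475 -0.219  0.16 ] [ 0.601 -0.091  0.19 ]
0.19 142 [ 0.481 -0.223  0.191] [ 0.567 -0.13   0.22 ]
0.22 426 [ 0.482 -0.222  0.22 ] [ 0.568 -0.13   0.248]
side 0.04 1189 [ 0.465 -0.232  0.04 ] [ 0.582 -0.12   0.068]
side 0.07 168 [ 0.484 -0.21   0.07 ] [ 0.567 -0.145  0.1  ]
side 0.1 109 [ 0.496 -0.2    0.101] [ 0.567 -0.144  0.127]
side 0.13 283 [ 0.476 -0.225  0.141] [ 0.586 -0.146  0.16 ]
side 0.16 843 [ 0.482 -0.217  0.161] [ 0.598 -0.118  0.188]
side 0.19 288 [ 0.482 -0.226  0.192] [ 0.567 -0.141  0.22 ]
side 0.22 374 [ 0.483 -0.221  0.221] [ 0.566 -0.132  0.244]
```

View pics/z1.png

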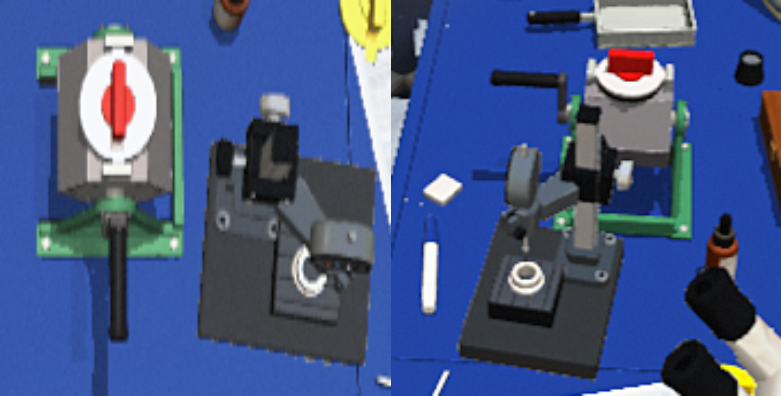

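The crop shows that the gauge's column and clamp knob stay at y < -0.09, to the right of the barrel; the cap is locked with its lugs along x. I'll refine the pan with the handle's neck removed.

Run:
```python
from h import *
p,d=load("top0.npz");b=p.astype(int);h=cv2.cvtColor(p,cv2.COLOR_BGR2HSV);W=cloud("top",d)
v,u=np.mgrid[:480,:640]
pan=((u>195)&(u<262)&(v>190)&(v<275)&(b[...,2]>90)).astype(np.uint8)
pan=cv2.morphologyEx(cv2.morphologyEx(pan,cv2.MORPH_CLOSE,np.ones((5,5))),cv2.MORPH_OPEN,np.ones((15,15)))
c=max(cv2.findContours(pan,cv2.RETR_EXTERNAL,cv2.CHAIN_APPROX_NONE)[0],key=cv2.contourArea)
print(cv2.minAreaRect(c)); P=ray("top",c[:,0],.028)[:,:2].astype(np.float32)*1000
print("pan",cv2.minAreaRect(P),cv2.boxPoints(cv2.minAreaRect(P)).round())
hd=((u>215)&(u<250)&(v>260)&(v<300)&(b.max(2)<75)).astype(np.uint8)
c=max(cv2.findContours(hd,cv2.RETR_EXTERNAL,cv2.CHAIN_APPROX_NONE)[0],key=cv2.contourArea)
m=np.zeros_like(hd);cv2.drawContours(m,[c],0,1,-1);m=m>0
P=ray("top",np.c_[u[m],v[m]],.027);print(pca(P),P.min(0),P.max(0))
```

```text
((228.1336669921875, 228.83660888671875), (55.02555847167969, 38.90595626831055), 84.2894058227539)
pan ((613.7515869140625, 316.31768798828125), (136.63409423828125, 94.67996978759766), 6.334282398223877) [[541. 356.]
 [551. 262.]
 [687. 277.]
 [676. 371.]]
(array([0.4909, 0.3   , 0.027 ]), -173.07, array([0.0151, 0.0728])) [0.45480665 0.29038315 0.027     ] [0.52711717 0.31051609 0.027     ]
```

>>> carry_out(rotation=[[0,0,0],[0,0,0],[0,0,-0.2],[0,0,-0.2],[0,0,-0.13],[0,0,0],[0,0,0],[0,0,0]], dp=[[0,0,0.12],[0,0,0.12],[0,0.1,0.02],[0.06,0.12,0],[0.12,0.12,0],[0.12,0.12,0],[0.12,0.12,0],[0.12,0.12,0]], fingers=[1,1,1,1,1,0.7,0.5,0.5], grip_force=40)

```text
time: 1.1
position: [0.4233, -0.2207, 0.3571]
orientation: [180.0, 0.0, -0.6]
ft_force: [0.5, 0.2, 0.1]
gripper_width: 0.0675
grip_force: 0.0
```

>>> carry_out(rotation=[[0,0,0],[0,0,0],[0,0,0],[0,0,0],[0,0,0],[0,0,0]], dp=[[0.08,0.1,0],[0.08,0.1,0],[0.08,0.1,0],[0.08,0.1,0],[0,0,0],[0,0,0]], fingers=[0.5,0.5,0.5,0.5,0.5,0.5])

```text
time: 1.85
position: [0.5783, -0.0274, 0.3568]
orientation: [180.0, 0.1, -0.5]
ft_force: [-0.8, 0.5, 0.3]
gripper_width: 0.0468
grip_force: 0.0
```

>>> carry_out(rotation=[[0,0,0],[0,0,0],[0,0,0],[0,0,0],[0,0,0],[0,0,0],[0,0,0],[0,0,0]], dp=[[0.035,0.058,0],[0,0,-0.08],[0,0,-0.08],[0,0,-0.08],[0,0,-0.04],[0,0,-0.028],[0,0,0],[0,0,0]], fingers=[0.5,0.5,0.5,0.5,0.5,0.5,0.5,0.5])

```text
time: 2.85
position: [0.5965, 0.0012, 0.2051]
orientation: [180.0, -0.2, -0.6]
ft_force: [0.6, 0.1, 0.1]
gripper_width: 0.0469
grip_force: 0.0
```

>>> carry_out(rotation=[[0,0,0],[0,0,0],[0,0,0],[0,0,0],[0,0,0],[0,0,0]], dp=[[0,0,0],[0,0,0],[0,0,0],[0,0,0],[0,0,0],[0,0,0]], fingers=[0.25,0,0,0,0,0])

```text
time: 3.6
position: [0.5961, 0.0023, 0.2037]
orientation: [-180.0, -0.0, -0.5]
ft_force: [0.3, 1.8, 0.3]
gripper_width: 0.0121
grip_force: 40.0
```

Gripped at 12 mm. I'll press slightly and watch the force.

>>> carry_out(rotation=[[0,0,0],[0,0,0],[0,0,0],[0,0,0]], dp=[[0,0,-0.005],[0,0,-0.005],[0,0,0],[0,0,0]], fingers=[0,0,0,0])

```text
time: 4.1
position: [0.5962, 0.0022, 0.2006]
orientation: [-180.0, -0.1, -0.5]
ft_force: [-2.0, 3.6, 7.4]
gripper_width: 0.0116
grip_force: 40.0
```

>>> carry_out(rotation=[[0,0,0],[0,0,0],[0,0,0]], dp=[[0,0,-0.003],[0,0,-0.001],[0,0,0]], fingers=[0,0,0])

```text
time: 4.47
position: [0.5962, 0.0022, 0.1993]
orientation: [-180.0, -0.1, -0.5]
ft_force: [-3.1, 3.4, 9.0]
gripper_width: 0.0117
grip_force: 40.0
```

>>> carry_out(rotation=[[0,0,0],[0,0,0],[0,0,0]], dp=[[0,0,-0.003],[0,0,0],[0,0,0]], fingers=[0,0,0])

```text
time: 4.85
position: [0.5962, 0.0022, 0.1989]
orientation: [-180.0, -0.2, -0.5]
ft_force: [-4.2, 2.9, 12.7]
gripper_width: 0.0115
grip_force: 40.0
```

>>> carry_out(rotation=[[0,0,0.15],[0,0,0.2],[0,0,0.2],[0,0,0.2],[0,0,0.2],[0,0,0.08],[0,0,0],[0,0,0]], dp=[[0,0,0],[0,0,0],[0,0,0],[0,0,0],[0,0,0],[0,0,0],[0,0,0],[0,0,0]], fingers=[0,0,0,0,0,0,0,0])

```text
time: 5.85
position: [0.5978, 0.0014, 0.199]
orientation: [179.6, -0.3, 45.8]
ft_force: [0.3, 0.9, 10.2]
gripper_width: 0.0114
grip_force: 40.0
```

Turned to 45.8°. Lift slowly.

>>> carry_out(rotation=[[0,0,0],[0,0,0],[0,0,0],[0,0,0],[0,0,0],[0,0,0]], dp=[[0,0,0.012],[0,0,0.012],[0,0,0.02],[0,0,0.03],[0,0,0.03],[0,0,0]], fingers=[0,0,0,0,0,0])

```text
time: 6.6
position: [0.5969, 0.0016, 0.2494]
orientation: [179.8, -0.1, 45.8]
ft_force: [0.3, 0.1, -0.2]
gripper_width: 0.0115
grip_force: 40.0
```

>>> carry_out(rotation=[[0,0,0],[0,0,0.2],[0,0,0.2],[0,0,0.2],[0,0,0.2],[0,0,0.2],[0,0,0],[0,0,0]], dp=[[0,0.05,0.05],[-0.08,0.08,0],[-0.08,0.08,0],[-0.08,0.06,-0.05],[-0.08,0.03,-0.1],[-0.07,0,-0.1],[0,0,-0.1],[0,0,-0.08]], fingers=[0,0,0,0,0,0,0,0])

```text
time: 7.6
position: [0.4015, 0.1509, 0.0574]
orientation: [-179.9, 0.0, 90.8]
ft_force: [0.7, -1.0, -0.9]
gripper_width: 0.0116
grip_force: 40.0
```

>>> carry_out(rotation=[[0,0,0]], dp=[[0,0,0]], fingers=[0])

```text
time: 7.72
position: [0.3996, 0.1503, 0.0562]
orientation: [-179.5, 0.1, 90.8]
ft_force: [0.6, -1.0, -1.6]
gripper_width: 0.012
grip_force: 40.0
```

>>> carry_out(rotation=[[0,0,0],[0,0,0],[0,0,0],[0,0,0]], dp=[[0,0,-0.02],[0,0,-0.014],[0,0,-0.004],[0,0,0]], fingers=[0,0,0,0])

```text
time: 8.22
position: [0.4034, 0.1511, 0.0409]
orientation: [179.9, -0.0, 90.8]
ft_force: [-0.4, -0.4, -0.4]
gripper_width: 0.0116
grip_force: 40.0
```

>>> carry_out(rotation=[[0,0,0],[0,0,0],[0,0,0],[0,0,0]], dp=[[0,0,-0.004],[0,0,-0.004],[0,0,-0.002],[0,0,0]], fingers=[0,0,0,0])

```text
time: 8.72
position: [0.403, 0.151, 0.036]
orientation: [180.0, 0.0, 90.8]
ft_force: [-1.8, -1.0, 3.4]
gripper_width: 0.0117
grip_force: 40.0
```

>>> carry_out(rotation=[[0,0,0],[0,0,0],[0,0,0],[0,0,0],[0,0,0.2],[0,0,0.2],[0,0,0.2],[0,0,0.2]], dp=[[0,0,0],[0,0,0],[0,0,0.06],[0,0,0.08],[0.04,0.08,0],[0.04,0.08,0],[0.04,0.08,0],[0.04,0.06,0]], fingers=[0.45,0.45,0.45,0.45,0.45,0.45,0.45,0.45])

```text
time: 9.72
position: [0.4835, 0.3027, 0.1051]
orientation: [180.0, -0.0, 127.2]
ft_force: [0.7, 0.0, 0.2]
gripper_width: 0.0422
grip_force: 0.0
```

>>> carry_out(rotation=[[0,0,0.2],[0,0,0.2],[0,0,0.2],[0,0,0.2],[0,0,0.2],[0,0,0.2],[0,0,0.13],[0,0,0]], dp=[[0,0,0],[0,0,0],[0,0,0],[0,0,0],[0,0,0],[0,0,0],[0,0,0],[0,0,0]], fingers=[0.45,0.45,0.45,0.45,0.45,0.45,0.45,0.45])

```text
time: 10.72
position: [0.483, 0.301, 0.1051]
orientation: [180.0, -0.0, -173.4]
ft_force: [-0.7, 0.5, -0.2]
gripper_width: 0.0426
grip_force: 0.0
```

Run:
```python
from h import *
for n in("side",):
    p,d=imaging.grab_frame(n); cv2.imwrite("pics/z2.png",cv2.resize(p[150:350,180:440],(780,600)))
```

```text
(no output)
```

View pics/z2.png

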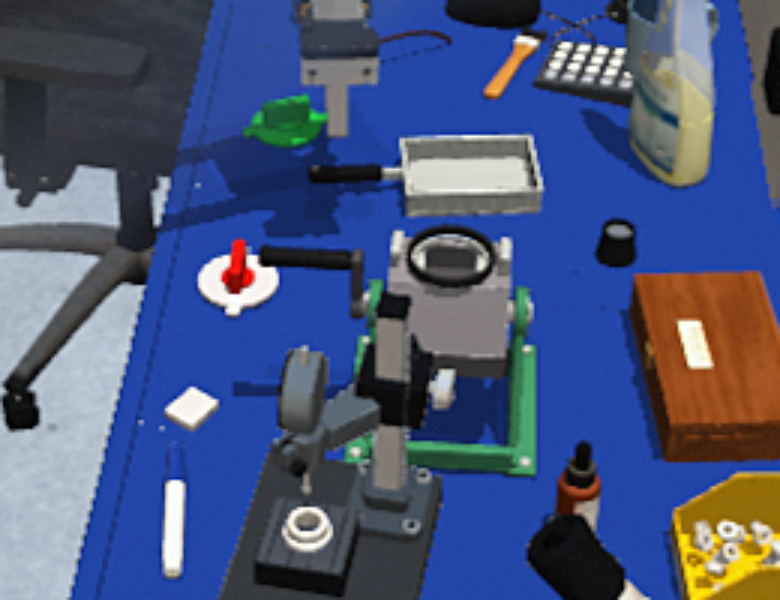

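The cap (235,280) stands wing up on the bench, the port is open and facing up, and the gripper is over the pan handle (345,175).

>>> carry_out(rotation=[[0,0,0],[0,0,0],[0,0,0],[0,0,0],[0,0,0],[0,0,0],[0,0,0],[0,0,0]], dp=[[0,0,-0.07],[0,0,-0.07],[0,0,-0.016],[0,0,0],[0,0,0],[0,0,0],[0,0,0],[0,0,0]], fingers=[0.45,0.45,0.45,0.45,0,0,0,0])

```text
time: 11.78
position: [0.4835, 0.3014, 0.0284]
orientation: [179.9, 0.1, -173.3]
ft_force: [-0.9, 0.9, 2.4]
gripper_width: 0.0149
grip_force: 40.0
```

>>> carry_out(rotation=[[0,0,-0.1966],[0,0,-0.1966],[0,0,-0.1966],[0,0,-0.1966],[0,0,-0.1966],[0,0,-0.1966]], dp=[[-0.0016,0.0407,0],[0.0047,0.0404,0],[0.0108,0.0392,0],[0.0167,0.0371,0],[0.0222,0.0341,0],[0.0272,0.0302,0]], fingers=[0,0,0,0,0,0])

```text
time: 12.52
position: [0.5224, 0.4119, 0.0282]
orientation: [-179.9, -0.0, 133.3]
ft_force: [-2.9, -1.8, 5.1]
gripper_width: 0.0144
grip_force: 40.1
```

>>> carry_out(rotation=[[0,0,-0.1966],[0,0,-0.1966],[0,0,-0.1966],[0,0,-0.1966],[0,0,-0.1966],[0,0,0],[0,0,0]], dp=[[0.0315,0.0257,0],[0.0351,0.0205,0],[0.0379,0.0149,0],[0.0397,0.0089,0],[0.0406,0.0028,0],[0,0,0],[0,0,0]], fingers=[0,0,0,0,0,0,0])

```text
time: 13.4
position: [0.616, 0.4486, 0.0285]
orientation: [179.8, -0.1, 89.5]
ft_force: [2.7, 0.7, 3.1]
gripper_width: 0.0147
grip_force: 40.0
```

Run:
```python
from h import *
for n in("top",):
    p,d=imaging.grab_frame(n); cv2.imwrite("pics/z3.png",cv2.resize(p[130:330,140:440],(780,520)));np.savez("top3.npz",p=p,d=d)
```

```text
(no output)
```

View pics/z3.png

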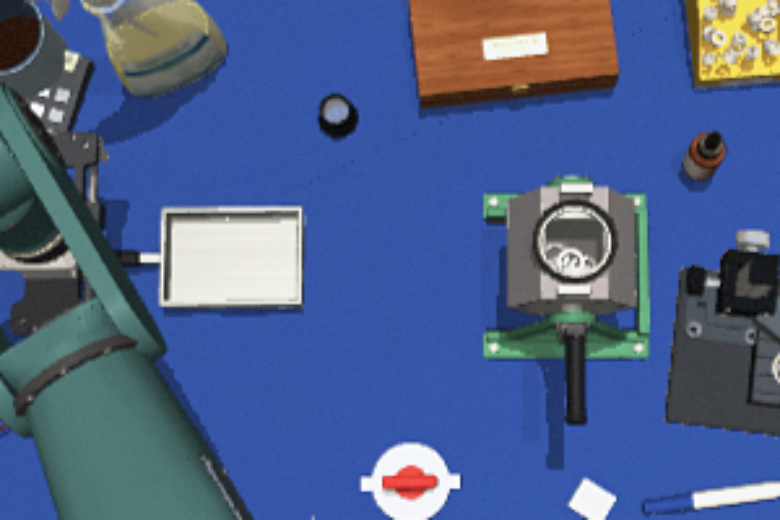

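The pan (232,257 in the crop) now lies with its handle to the left, aligned with the machine. The cap (410,482), loupe (338,115) and rings inside the port are as expected.

Run:
```python
from h import *
p,d=load("top3.npz");b=p.astype(int)
v,u=np.mgrid[:480,:640]
pan=((u>195)&(u<265)&(v>200)&(v<255)&(b[...,2]>80)).astype(np.uint8)
pan=cv2.morphologyEx(cv2.morphologyEx(pan,cv2.MORPH_CLOSE,np.ones((5,5))),cv2.MORPH_OPEN,np.ones((15,15)))
c=max(cv2.findContours(pan,cv2.RETR_EXTERNAL,cv2.CHAIN_APPROX_NONE)[0],key=cv2.contourArea)
P=ray("top",c[:,0],.028)[:,:2].astype(np.float32)*1000
print("pan",cv2.minAreaRect(P),cv2.boxPoints(cv2.minAreaRect(P)).round())
```

```text
pan ((615.7612915039062, 316.700927734375), (133.8671417236328, 94.2388687133789), 89.1814956665039) [[568. 250.]
 [662. 249.]
 [664. 383.]
 [570. 384.]]
```

>>> carry_out(rotation=[[0,0,0],[0,0,0],[0,0,0],[0,0,0],[0,0,0],[0,0,0]], dp=[[-0.01,-0.03,0],[-0.012,-0.06,0],[-0.01,-0.06,0],[-0.002,-0.06,0],[-0.002,-0.06,0],[0,0,0]], fingers=[0,0,0,0,0,0])

```text
time: 14.2
position: [0.597, 0.3105, 0.0278]
orientation: [-180.0, 0.2, 89.3]
ft_force: [0.3, -3.5, 4.4]
gripper_width: 0.0145
grip_force: 40.0
```

>>> carry_out(rotation=[[0,0,0],[0,0,0],[0,0,0],[0,0,0],[0,0,0],[0,0,0],[0,0,0]], dp=[[-0.001,-0.06,0],[-0.001,-0.06,0],[-0.001,-0.06,0],[0,-0.06,0],[0,-0.06,0],[0,-0.04,0],[0,0,0]], fingers=[0,0,0,0,0,0,0])

```text
time: 15.08
position: [0.5964, 0.1426, 0.0279]
orientation: [179.9, 0.1, 89.3]
ft_force: [0.1, -2.6, 3.6]
gripper_width: 0.0144
grip_force: 40.0
```

>>> carry_out(rotation=[[0,0,0],[0,0,0],[0,0,0],[0,0,0]], dp=[[0,-0.008,0],[0,-0.006,0],[0,-0.003,0],[0,0,0]], fingers=[0,0,0,0])

```text
time: 15.58
position: [0.5963, 0.138, 0.0283]
orientation: [179.9, -0.2, 89.5]
ft_force: [0.5, 4.5, 6.1]
gripper_width: 0.0145
grip_force: 40.0
```

>>> carry_out(rotation=[[0,0,0],[0,0,0],[0,0,0]], dp=[[0,-0.006,0],[0,0,0],[0,0,0]], fingers=[0,0,0])

```text
time: 15.95
position: [0.5963, 0.1351, 0.0283]
orientation: [179.9, -0.2, 89.5]
ft_force: [0.2, 4.2, 5.6]
gripper_width: 0.0146
grip_force: 40.0
```

>>> carry_out(rotation=[[0,0,0],[0,0,0],[0,0,0]], dp=[[0,-0.006,0],[0,0,0],[0,0,0]], fingers=[0,0,0])

```text
time: 16.32
position: [0.5964, 0.1331, 0.0284]
orientation: [179.9, -0.3, 89.5]
ft_force: [0.5, 6.5, 5.1]
gripper_width: 0.0147
grip_force: 40.0
```

>>> carry_out(rotation=[[0,0,0],[0,0,0],[0,0,0],[0,0,0],[0,0,0],[0,0,-0.2],[0,0,-0.2],[0,0,-0.2]], dp=[[0,0,0],[0,0,0],[0,0,0.05],[0,0.02,0.1],[-0.02,0.02,0.12],[-0.04,0,0.12],[-0.06,0,0.08],[-0.06,-0.06,0.02]], fingers=[0.45,0.45,0.45,0.45,0.45,0.45,0.45,0.45])

```text
time: 17.32
position: [0.5063, 0.1196, 0.275]
orientation: [179.8, -0.2, 62.2]
ft_force: [0.0, -0.4, -0.4]
gripper_width: 0.0425
grip_force: 0.0
```

>>> carry_out(rotation=[[0,0,-0.2],[0,0,-0.2],[0,0,-0.2],[0,0,-0.2],[0,0,-0.2],[0,0,-0.2],[0,0,-0.2],[0,0,-0.2]], dp=[[-0.06,-0.08,0],[-0.03,-0.08,0],[0,-0.07,0],[0,0,0],[0,0,0],[0,0,0],[0,0,0],[0,0,0]], fingers=[0.45,0.45,0.45,0.45,0.45,0.45,0.45,0.45])

```text
time: 18.32
position: [0.4607, 0.0036, 0.2708]
orientation: [180.0, 0.1, -10.0]
ft_force: [0.3, 0.3, -0.2]
gripper_width: 0.0422
grip_force: 0.0
```

Run:
```python
from h import *
p,d=imaging.grab_frame("side"); cv2.imwrite("pics/z4.png",cv2.resize(p[170:330,180:400],(800,582)))
o=r.get_obs(); print(o['joints'],o['position'],o['orientation'])
```

```text
[-6.59003334e+00 -6.63067887e+00  8.51483266e+01 -2.91528482e-02
  1.01608553e+02  9.35619323e+01] [0.46072907 0.00358462 0.27077115] [ 1.79963645e+02  1.24180232e-01 -1.01578398e+01]
```

View pics/z4.png

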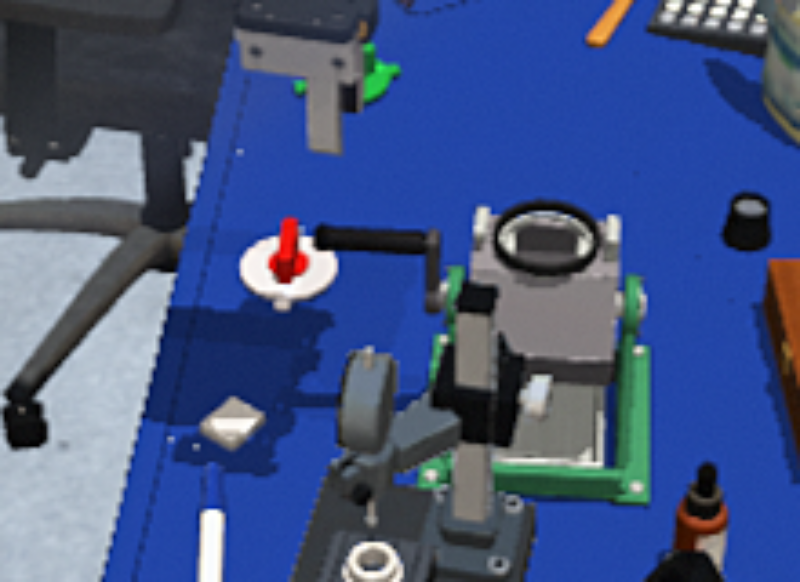

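The pan sits under the barrel at the stop, with its edge visible at (555,460). The gripper is in line above the crank. The yaw is 10° over; I'll correct it and descend.

>>> carry_out(rotation=[[0,0,0.1],[0,0,0.11],[0,0,0],[0,0,0],[0,0,0],[0,0,0],[0,0,0],[0,0,0]], dp=[[0,0,-0.06],[0,0,-0.08],[0,0,-0.06],[0,0,-0.018],[0,0,0],[0,0,0],[0,0,0],[0,0,0]], fingers=[0.45,0.45,0.45,0.45,0.45,0,0,0])

```text
time: 19.38
position: [0.4617, 0.0045, 0.1637]
orientation: [-179.9, -0.1, -0.2]
ft_force: [0.8, 3.8, 1.5]
gripper_width: 0.0159
grip_force: 14.7
```

>>> carry_out(rotation=[[0,0,0]], dp=[[0,0,0]], fingers=[0])

```text
time: 19.5
position: [0.4617, 0.0044, 0.1636]
orientation: [-179.9, -0.1, -0.2]
ft_force: [0.9, 3.3, 1.6]
gripper_width: 0.0151
grip_force: 39.8
```

>>> carry_out(rotation=[[0,0,0],[0,0,0],[0,0,0],[0,0,0],[0,0,0],[0,0,0],[0,0,0],[0,0,0]], dp=[[0.0,0.0156,-0.0014],[0.0,0.0152,-0.0041],[0.0,0.0142,-0.0066],[0.0,0.0129,-0.009],[0.0,0.0111,-0.0111],[0.0,0.009,-0.0129],[0.0,0.009,-0.0217],[0.0,0.0031,-0.0233]], fingers=[0,0,0,0,0,0,0,0])

```text
time: 20.5
position: [0.4624, 0.0503, 0.1189]
orientation: [-179.9, -0.2, -0.2]
ft_force: [1.2, -0.0, 4.7]
gripper_width: 0.015
grip_force: 39.8
```

Tracking well (the crank is at 90°). Continue, with a quick finish.

>>> carry_out(rotation=[[0,0,0],[0,0,0],[0,0,0],[0,0,0],[0,0,0],[0,0,0],[0,0,0],[0,0,0]], dp=[[0.0,-0.0031,-0.0233],[0.0,-0.009,-0.0217],[0.0,-0.0201,-0.0239],[0.0,-0.0271,-0.0156],[0.0,-0.0271,-0.0054],[0,0,0],[0,0,0],[0,0,0]], fingers=[0,0,0,0,0,0,0,0])

```text
time: 21.5
position: [0.4617, 0.0037, 0.0734]
orientation: [179.8, -0.1, -0.3]
ft_force: [1.3, -1.4, 7.0]
gripper_width: 0.0154
grip_force: 39.8
```

Run:
```python
from h import *
p,d=imaging.grab_frame("side"); q,_=imaging.grab_frame("top")
cv2.imwrite("pics/z5.png",np.hstack([cv2.resize(p[200:330,260:400],(420,390)),cv2.resize(q[180:310,290:410],(360,390))]))
```

View pics/z5.png

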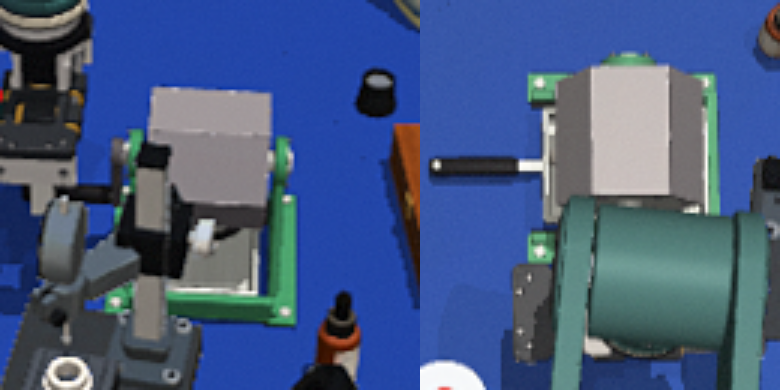

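The port faces down, the pan is still in place and no ring has strayed. The rings are hidden under the barrel, so I'll rock it a little to free any that hang.

>>> carry_out(rotation=[[0,0,0],[0,0,0],[0,0,0],[0,0,0],[0,0,0],[0,0,0],[0,0,0],[0,0,0]], dp=[[0,0.0308,0.0054],[0,-0.0308,-0.0054],[0,-0.0308,0.0054],[0,0.0308,-0.0054],[0,0.0308,0.0054],[0,-0.0308,-0.0054],[0,0,0],[0,0,0]], fingers=[0,0,0,0,0,0,0,0])

```text
time: 22.6
position: [0.4617, 0.0044, 0.0734]
orientation: [179.9, -0.1, -0.2]
ft_force: [1.5, 0.1, 7.1]
gripper_width: 0.0151
grip_force: 39.8
```

>>> carry_out(rotation=[[0,0,0],[0,0,0],[0,0,0],[0,0,0],[0,0,0]], dp=[[0,0,0],[0,0,0],[-0.06,0,0],[-0.1,0,0],[-0.04,0,0.12]], fingers=[0.45,0.45,0.45,0.45,0.45])

```text
time: 23.22
position: [0.3479, 0.007, 0.1196]
orientation: [-179.8, 1.8, -0.2]
ft_force: [1.3, 0.3, 1.2]
gripper_width: 0.0422
grip_force: 0.0
```

>>> carry_out(rotation=[[0,0,0.2],[0,0,0.2],[0,0,0.2],[0,0,0.2],[0,0,0.2],[0,0,0.2],[0,0,0.2],[0,0,0.2]], dp=[[0,0,0.12],[0,0.06,0.1],[0.02,0.1,0.02],[0.1,0.1,0],[0.1,0.08,0],[0.1,0,0],[0.08,0,0],[0.06,0,0]], fingers=[0.45,0.45,0.45,0.45,0.45,0.45,0.45,0.45])

```text
time: 24.22
position: [0.5852, 0.1684, 0.2496]
orientation: [-179.8, 0.2, 72.1]
ft_force: [0.1, -0.4, 0.3]
gripper_width: 0.0424
grip_force: 0.0
```

>>> carry_out(rotation=[[0,0,0.2],[0,0,0.2],[0,0,0],[0,0,0]], dp=[[0,0,0],[0,0,0],[0,0,0],[0,0,0]], fingers=[0.45,0.45,0.45,0.45])

```text
time: 24.72
position: [0.584, 0.1686, 0.2513]
orientation: [-179.9, 0.0, 89.7]
ft_force: [0.7, 0.3, 0.2]
gripper_width: 0.0424
grip_force: 0.0
```

>>> carry_out(rotation=[[0,0,0],[0,0,0],[0,0,0],[0,0,0],[0,0,0],[0,0,0],[0,0,0]], dp=[[0.025,-0.03,-0.08],[0,-0.03,-0.1],[0,0,-0.1],[0,0,-0.1],[0,0,-0.046],[0,0,-0.02],[0,0,0]], fingers=[0.45,0.45,0.45,0.45,0.45,0.45,0.45])

```text
time: 25.6
position: [0.5968, 0.1388, 0.029]
orientation: [-180.0, 0.0, 89.8]
ft_force: [-0.3, -0.1, 0.5]
gripper_width: 0.0422
grip_force: 0.0
```

>>> carry_out(rotation=[[0,0,0],[0,0,0],[0,0,0],[0,0,0]], dp=[[0,0,0],[0,0,0],[0,0,0],[0,0,0]], fingers=[0,0,0,0])

```text
time: 26.1
position: [0.5972, 0.139, 0.0299]
orientation: [179.9, -0.0, 89.8]
ft_force: [-1.4, 1.2, 2.2]
gripper_width: 0.0148
grip_force: 40.0
```

>>> carry_out(rotation=[[0,0,0],[0,0,0],[0,0,0],[0,0,0],[0,0,0],[0,0,0],[0,0,0],[0,0,0]], dp=[[0,0.01,0],[0,0.025,0],[0.001,0.04,0],[0,0.05,0],[0.001,0.05,0],[0,0.05,0],[0.001,0.05,0],[0,0.05,0]], fingers=[0,0,0,0,0,0,0,0])

```text
time: 27.1
position: [0.5984, 0.3029, 0.0293]
orientation: [180.0, 0.0, 89.8]
ft_force: [-0.2, -4.3, 3.9]
gripper_width: 0.0148
grip_force: 40.0
```

>>> carry_out(rotation=[[0,0,0],[0,0,0],[0,0,0],[0,0,0],[0,0,0],[0,0,0],[0,0,0]], dp=[[0,0.05,0],[0.001,0.05,0],[0,0.05,0],[0,0.04,0],[0,0.025,0],[0,0.01,0],[0,0,0]], fingers=[0,0,0,0,0,0,0])

```text
time: 27.98
position: [0.5986, 0.4154, 0.0293]
orientation: [-180.0, -0.1, 89.8]
ft_force: [-0.4, -3.2, 6.0]
gripper_width: 0.0148
grip_force: 40.0
```

Run:
```python
from h import *
q,d=imaging.grab_frame("top"); np.savez("top6.npz",p=q,d=d)
cv2.imwrite("pics/z6.png",cv2.resize(q[160:320,180:420],(780,520)))
```

```text
(no output)
```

View pics/z6.png

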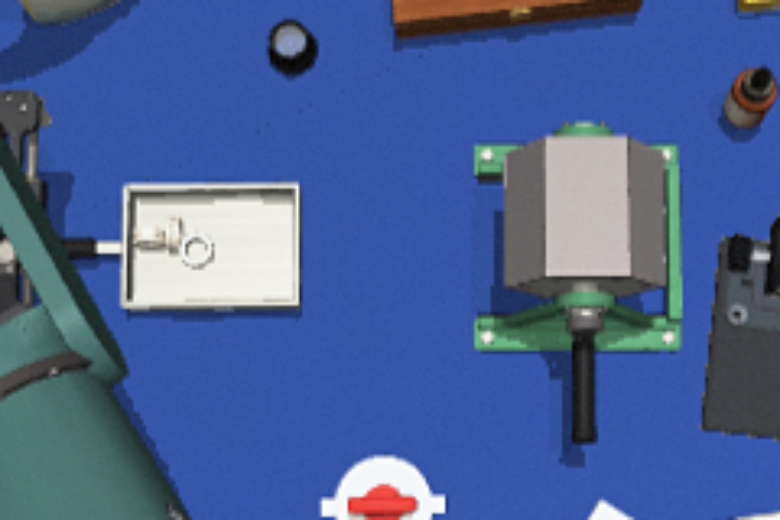

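The pan is out with rings in it at (140–200, 240): one flat, others apparently on edge. I'll zoom in to count, after releasing the handle.

>>> carry_out(rotation=[[0,0,0],[0,0,0],[0,0,0],[0,0,0],[0,0,0],[0,0,0]], dp=[[0,0,0],[0,0,0],[0,0,0.04],[0,0,0.1],[0,0.03,0.1],[-0.05,0.05,0.08]], fingers=[0.45,0.45,0.45,0.45,0.45,0.45])

```text
time: 28.78
position: [0.5755, 0.4537, 0.1933]
orientation: [179.8, -0.2, 89.6]
ft_force: [-0.3, 0.9, -0.4]
gripper_width: 0.0419
grip_force: 0.0
```

Run:
```python
from h import *
q,d=imaging.grab_frame("top"); s,ds=imaging.grab_frame("side")
W=cloud("top",d); print((W[224:246:2,218:246:2,2]*1000).round().astype(int))
uv=[(c['cx'],c['cy']) for c in[imaging.get_calibration("side")]]
c=imaging.get_calibration("side");x=np.array(c['R'])@[.598,.29,.01]+c['t'];u=int(c['fx']*x[0]/x[2]+c['cx']);v=int(c['fy']*x[1]/x[2]+c['cy']);print(u,v)
cv2.imwrite("pics/z7.png",np.hstack([cv2.resize(q[210:260,210:280],(400,286),interpolation=2),cv2.resize(s[v-25:v+25,u-35:u+35],(400,286),interpolation=2)]))
```

```text
[[28 16 -3  5  3  8  4 -2  4  5  2 -3 -3  0]
 [28 19  5  1  3  5  4  3  2  2  4  2 -1  5]
 [25 20 -5 -2  1 -4  3 25 26  0  3  2  1 -4]
 [28 16  0 28 22 -2  2 27 25 -3 -3 -2  3  7]
 [29 18 26 24 31 28 17 26 28  4 17  9  9  6]
 [27 17 23 25 28 20 15 22 23 12 11 -1 -2 11]
 [23 22  3  5 -3  0  5 22 15 14 -2 -2  3  9]
 [31 13  4  3  5  1  4  0  0 10 -5 -1  3 10]
 [26 15  0  8  3  0  0  0  3 -3 16 11 12  1]
 [23 11  3  7 -1  1  0  2  1  2 -1  4  5 -1]
 [27  7 -1  0  3 -1 -3 -3  3 -3  4  4 -2  1]]
330 213
```

View pics/z7.png

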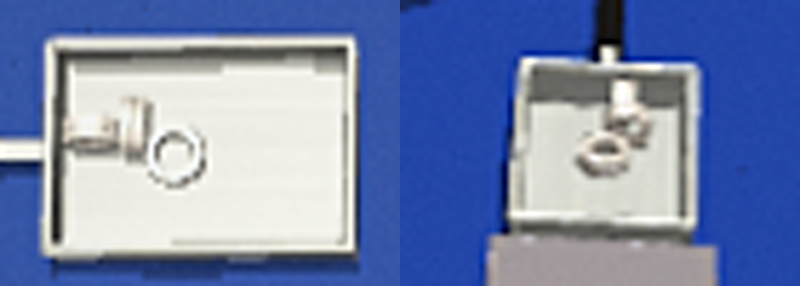

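Both views show all three rings in the pan: one flat at (177,158), two standing on edge at (90,132) and (133,128). They look the same as before the release, so they are at rest.

```bash
python3 -c "
from workcell import r
print(r.hand_in())"
```

```text
the job is handed in; nothing more can be done
None
```

I handed the job in at about 29 s: the cap stands wing up on the bench, the barrel is port down, and the pan is drawn out to the left with all three rings in it. The hand-in returned no verdict.

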